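Weigh out a lot of hex fittings on the cellar scale

TASK

Make up a lot of hex fittings on the spring scale: first take the wooden block out of the pan and put it down on the bench, then pour the cupful of nuts into the scale's pan and add long couplings from the bench until its pointer rests between the two black marks on the post. Every nut must end in the pan; stand the cup upright back on its own board, leave any couplings you do not need on the bench and do not disturb the bottle or the jerrycan.

Things in the scene. Friction and masses are not known exactly. Their poses are not given: they have to be found in the camera images.
- pan (a joint): How far the scale's pan has sunk, in m: 0 empty (the block starts in it), growing downward as weight is added, stop at 0.062. About 75 mm per kg, moves freely, settles in about a second. The pointer is between the two black marks when this reads 0.040 to 0.052
- pan_floor (a point): Centre of the pan's inner floor, 128 mm above the bench when empty; it sinks with the pan. The pan is a square open aluminium tray, 190 x 190 mm outside, walls 3 mm thick rising 42 mm above this point, on a stem over a fixed grey base 170 mm square, 40 mm high. Axes along the pan's sides, z up; the post stands at +x
- post_top (a point): Centre of the top of the scale's fixed white post: 14 x 50 mm (x, y), 178 mm high, 120 mm from the pan's centre along the pan's +x. It bears two black marks, 125 and 113 mm above the bench; the pan's dark pointer bar crosses it
- cup_grip (a point): Where to hold the pouring cup: a point on its wooden grip bar, 20 mm wide (y), 20 mm high, 98 mm long (x, from 52 mm behind this point to 46 mm ahead), carried over the cup by a post at the back. 118 mm above the cup's underside. x points to the pouring lip, z up. The cup: a grey sheet-metal scoop open on top, 180 g
- cup_lip (a point): Middle of the cup's pouring lip: 92 mm ahead of and 94 mm below cup_grip in the cup's axes. The cup is 144 mm long (x, the lip is its front end), 90 mm wide (84 mm inside); walls rise 66 mm above the underside, 52 mm in the front part. The floor is flat in the rear two thirds, then a ramp rising at 22 degrees to the lip
- cup_board_top (a point): Centre of the top face of the cup's board, plain wood, 240 x 240 x 12 mm, fixed on the bench; the cup stands on it at the start. Axes along its sides
- block_c (a point): Centre of a plain wooden block, 45 x 120 x 40 mm (x, y, z), 110 g, lying in the pan at the start
- nut1_c (a point): Centre of a hexagonal steel nut, 24 mm across flats (its y axis meets two of them), 22 mm long along z, 35 g, in the cup at the start (absent in some starts)
- nut2_c (a point): Centre of a hexagonal steel nut, 24 mm across flats (its y axis meets two of them), 22 mm long along z, 35 g, in the cup at the start (absent in some starts)
- nut3_c (a point): Centre of a hexagonal steel nut, 24 mm across flats (its y axis meets two of them), 22 mm long along z, 35 g, in the cup at the start (absent in some starts)
- nut4_c (a point): Centre of a hexagonal steel nut, 24 mm across flats (its y axis meets two of them), 22 mm long along z, 35 g, in the cup at the start (absent in some starts)
- nut5_c (a point): Centre of a hexagonal steel nut, 24 mm across flats (its y axis meets two of them), 22 mm long along z, 35 g, in the cup at the start (absent in some starts)
- nut6_c (a point): Centre of a hexagonal steel nut, 24 mm across flats (its y axis meets two of them), 22 mm long along z, 35 g, in the cup at the start (absent in some starts)
- nut7_c (a point): Centre of a hexagonal steel nut, 24 mm across flats (its y axis meets two of them), 22 mm long along z, 35 g, in the cup at the start (absent in some starts)
- nut8_c (a point): Centre of a hexagonal steel nut, 24 mm across flats (its y axis meets two of them), 22 mm long along z, 35 g, in the cup at the start (absent in some starts)
- long1_c (a point): Centre of a long hexagonal steel coupling, 30 mm across flats (35 mm over corners), 70 mm long along its y axis, 68 to 100 g; lies at the start on a flat on the other board (240 x 240 x 12 mm), its centre 27 mm above the bench
- long2_c (a point): Centre of a long hexagonal steel coupling, 30 mm across flats (35 mm over corners), 70 mm long along its y axis, 68 to 100 g; lies at the start on a flat on the other board (240 x 240 x 12 mm), its centre 27 mm above the bench
- long3_c (a point): Centre of a long hexagonal steel coupling, 30 mm across flats (35 mm over corners), 70 mm long along its y axis, 68 to 100 g; lies at the start on a flat on the other board (240 x 240 x 12 mm), its centre 27 mm above the bench
- long4_c (a point): Centre of a long hexagonal steel coupling, 30 mm across flats (35 mm over corners), 70 mm long along its y axis, 68 to 100 g; lies at the start on a flat on the other board (240 x 240 x 12 mm), its centre 27 mm above the bench
- long5_c (a point): Centre of a long hexagonal steel coupling, 30 mm across flats (35 mm over corners), 70 mm long along its y axis, 68 to 100 g; lies at the start on a flat on the other board (240 x 240 x 12 mm), its centre 27 mm above the bench
- long6_c (a point): Centre of a long hexagonal steel coupling, 30 mm across flats (35 mm over corners), 70 mm long along its y axis, 68 to 100 g; lies at the start on a flat on the other board (240 x 240 x 12 mm), its centre 27 mm above the bench
- water_bottle: Bystander, not to be disturbed: clear bottle with a blue cap, 70 mm across, 210 mm high; origin under its centre
- jerrycan: Bystander, not to be disturbed: small grey jerrycan 90 x 140 mm, 183 mm high; origin under its centre

How it is judged:
By the outcome, as a careful person would: the job done as asked, in the order asked, and still so for the second after the job is handed in, with the robot touching nothing.
Of nut1, nut2, nut3, nut4, nut5, nut6, nut7, nut8 only 4 to 8 are there at a start; the rules pass over those that are not, and their reading is None.
At some moment in a run one of long1, long2, long3, long4, long5, long6 may be knocked a few centimetres aside while the robot is not near it.
It also fails if it takes over 208 s, if anything falls off the work surface, if the arm or the gripper's body presses on something with over 40 N, if the wrist force passes 120 N, or if a joint passes its speed limit or range.

ROBOT

A 6-joint arm with a two-finger parallel gripper is mounted at the origin on the work surface. World frame = base frame: x ahead of the robot, y to its left, z up, the work surface at z = 0. Lengths are in mm, angles in rad, forces in N, time in s.
With the tool pointing down it reaches from about 350 to 1000 mm from the base axis. Payload 7.1 kg.
Tool frame: the origin (TCP) lies on the front face of the gripper's body, between the roots of the fingers; the fingertips stand robot.tcp_to_tips ahead of it and the grasp point (between the pads) lies 54 mm ahead of it (robot.tcp_to_tips is the distance from the TCP to the fingertips, in mm); z points along the fingers, x is the direction in which the jaws open and shut, and the axes are right-handed (so a half turn about z gives the same grasp; the last joint's range is limited). The gripper opens to 85 mm and grips with 20 to 120 N. Pads are 22 mm wide; open, the fingers measure 114 mm over their backs; the gripper's body (76 mm by 85 mm) begins 54 mm behind the grasp point. The pads swing forward as they close: fully open they stand 13 mm farther back than shut.
Start: joints at [1.178, 0.423, 1.63, -0, 1.089, -0.019], TCP at [228.19, 581.837, 303.919] pointing down, gripper open.
Joint ranges: [-3, 3], [-0.9, 2.11], [0.09, 2.58], [-1.31, 4.45], [0.11, 2.69], [-2.54, 2.54]. Speed limits (rad/s): [2.39, 2.39, 3.01, 3.14, 3.14, 3.14].

INTERFACE

Orientations are given as a unit quaternion [x, y, z, w].
In Python, from cell import robot gives the robot as it stands. Calls block until the motion is done:
- robot.movep(position, orientation): joint-space move of the TCP to a pose.
- robot.move_l(position, frame=None, speed=150): straight line of the TCP; frame=None keeps the orientation; speed is the mean speed in mm/s.
- robot.set_joints(angles): joint-space move.
- robot.grip(opening, grasp_force=None): finger opening in mm; grasp_force is the grip in N (None keeps the last); returns when the fingers have stopped.
- robot.dwell(seconds).
- robot.solve_ik(position, orientation): joint angles nearest the present ones, or None.
- robot.get_obs(): the state.
- robot.capture(name): name is "scene" or "side" or "wrist"; returns the picture (400x640x3 uint8, blue, green, red); there is no depth.
- robot.camera_params(name): a dict with "intrinsics" (3x3 intrinsics, pixels), "R" (3x3) and "t" (3): a world point X has camera coordinates R X + t; the wrist camera has in their place "tool_from_camera" (4x4, takes a point from camera to tool coordinates, whose origin is the TCP and whose axes are the tool frame's). Camera axes: x right, y down, z forward; pixel columns grow to the right and rows downward; lengths in mm; the calibration is good to about 2 mm. A picture is of the moment at which its call begins: read the wrist's pose just before it. camera_params takes no time and is no camera call.
A pose or a line that the arm cannot do raises robot.Unreachable and nothing moves.
- robot.hand_in(): hands the job in, once; it reports no verdict.
The state is a dict: "time_s": time; "joints": joint angles; "joint_velocities": joint speeds; "tau": joint torques, N m; "eef_pos": TCP position; "ee_rot": TCP orientation; "contact_force": force on the tool from outside, world axes, zero at the start; "moment": the same for the moment, N m; "finger_gap": finger opening in mm.
Only numpy, scipy, OpenCV 4.12 (cv2) and the standard library are available. Lean on these libraries where they do the work, as an engineer would, in place of code of your own. Each camera call takes 0.05 s, during which the arm holds its last target.

## Working session

There is one attempt and no reset: what is moved stays moved. The work goes in short steps, each a Python script; the robot and the scene stay as the last script left them, time stands still between calls to the robot, and variables do not carry over. Pictures are saved under pics/ and viewed, and the job is handed in when it is done.

```bash
ls -la; mkdir -p pics
python3 - <<'E'
from cell import robot
import cv2
o=robot.get_obs(); print({k:o[k] for k in ("time_s","eef_pos","ee_rot","finger_gap","contact_force")}, robot.tcp_to_tips)
for n in("scene","side","wrist"):
    cv2.imwrite(f"pics/a_{n}.png",robot.capture(n)); print(n,robot.camera_params(n))
E
```

```text
total 12
drwxr-xr-x  3 agent agent 4096 Dec  6 14:46 .
drwxr-xr-x 23 root  root  4096 Dec  6 14:46 ..
drwxr-xr-x  2 agent agent 4096 Dec  6 14:46 pics
{'time_s': 0.0, 'eef_pos': array([228.02791213, 581.42129533, 303.10096581]), 'ee_rot': array([ 8.26180424e-01,  5.63405031e-01, -6.83338180e-04,  4.59564574e-04]), 'finger_gap': 85.46457281097425, 'contact_force': array([-0.24687878,  0.25116209, -0.18392147])} 72.6
scene {'intrinsics': array([[470.1822004 ,   0.        , 325.24891645],
       [  0.        , 470.1822004 , 194.34646793],
       [  0.        ,   0.        ,   1.        ]]), 'R': array([[-0.64129701,  0.76723423,  0.00947471],
       [ 0.60289117,  0.51149123, -0.61228993],
       [-0.47461602, -0.38694749, -0.79057654]]), 't': array([ 368.76013465, -284.04386136, 1711.93570732])}
side {'intrinsics': array([[430.12337583,   0.        , 323.81684497],
       [  0.        , 430.12337583, 198.37783153],
       [  0.        ,   0.        ,   1.        ]]), 'R': array([[ 0.78261231, -0.62246645, -0.00731347],
       [-0.42695521, -0.5281769 , -0.73398802],
       [ 0.45302011,  0.57755058, -0.67912304]]), 't': array([-451.53445346,  325.24022586, 1103.9361334 ])}
wrist {'intrinsics': array([[289.92995019,   0.        , 312.24464214],
       [  0.        , 289.92995019, 202.21714788],
       [  0.        ,   0.        ,   1.        ]]), 'tool_from_camera': array([[ 9.99999505e-01, -5.26217453e-04, -8.44763249e-04,
        -9.39784170e-02],
       [ 7.46288946e-04,  9.58034034e-01,  2.86653506e-01,
        -7.27620129e+01],
       [ 6.58469866e-04, -2.86653995e-01,  9.58033952e-01,
        -6.98860028e+01],
       [ 0.00000000e+00,  0.00000000e+00,  0.00000000e+00,
         1.00000000e+00]])}
```

View pics/a_scene.png

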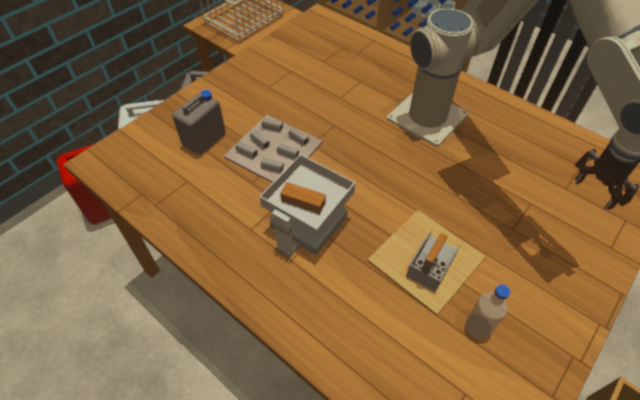

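View pics/a_side.png

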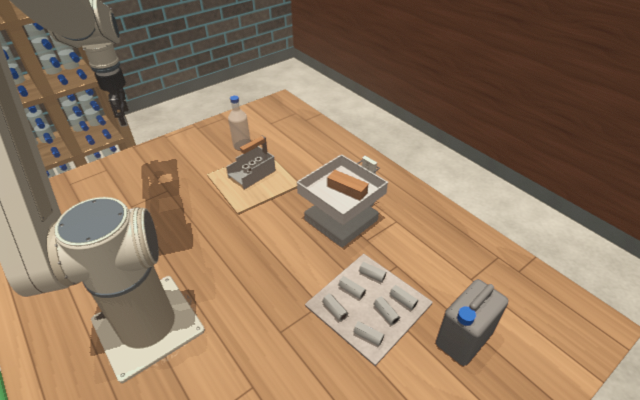

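View pics/a_wrist.png

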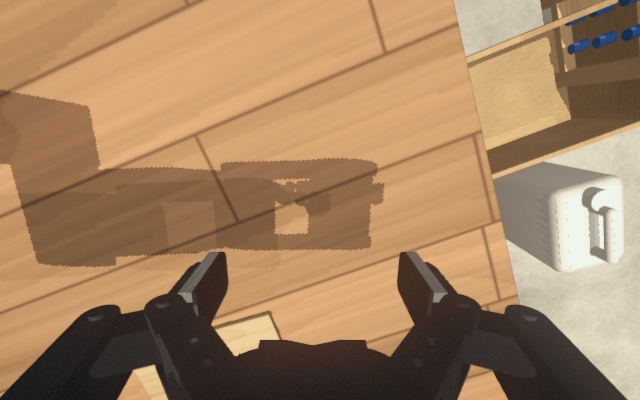

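The scene view shows the coupling board at about (273,150), the pan with the block at (308,187), the cup on its board at (432,260), the bottle at (487,315) and the jerrycan at (200,125). I'll zoom in next.

```bash
cat > h.py <<'E'
import numpy as np, cv2
from cell import robot
from scipy.spatial.transform import Rotation as Rot
def P(n): return robot.camera_params(n)
def cam(n,obs=None):
    p=P(n); K=np.array(p["intrinsics"])
    if n=="wrist":
        T=np.eye(4); T[:3,:3]=Rot.from_quat(obs["ee_rot"]).as_matrix(); T[:3,3]=obs["eef_pos"]
        M=T@np.array(p["tool_from_camera"]); R=M[:3,:3].T; t=-R@M[:3,3]
    else: R=np.array(p["R"]); t=np.array(p["t"])
    return K,R,t
def ray(c,px):
    K,R,t=c; d=R.T@np.linalg.solve(K,[px[0],px[1],1.]); return -R.T@t, d/np.linalg.norm(d)
def onz(c,px,z):
    o,d=ray(c,px); return o+d*(z-o[2])/d[2]
def proj(c,X):
    K,R,t=c; X=np.atleast_2d(X); u=(R@X.T).T+t; u=(K@u.T).T; return u[:,:2]/u[:,2:]
def tri(*cp):
    A=np.zeros((3,3));b=np.zeros(3);rs=[ray(c,p) for c,p in cp]
    for o,d in rs:
        M=np.eye(3)-np.outer(d,d);A+=M;b+=M@o
    X=np.linalg.solve(A,b); return X,[np.linalg.norm(np.cross(X-o,d)) for o,d in rs]
def down(yaw):
    "tool z down, tool x (jaw dir) at angle yaw in world"
    c,s=np.cos(yaw),np.sin(yaw)
    return Rot.from_matrix(np.array([[c,s,0],[s,-c,0],[0,0,-1]])).as_quat()
def snap(n,name=None):
    o=robot.get_obs(); im=robot.capture(n)
    if name: cv2.imwrite(f"pics/{name}.png",im)
    return im,cam(n,o)
def crop(im,x0,y0,w,h,s,name):
    cv2.imwrite(f"pics/{name}.png",cv2.resize(im[y0:y0+h,x0:x0+w],None,fx=s,fy=s,interpolation=cv2.INTER_CUBIC))
E
python3 - <<'E'
from h import *
s=cv2.imread("pics/a_scene.png");d=cv2.imread("pics/a_side.png")
crop(s,220,105,160,150,4,"b1"); crop(s,360,200,160,150,4,"b2")
crop(d,200,90,200,150,4,"b3"); crop(d,290,240,220,140,3.6,"b4")
E
```

```text
(no output)
```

View pics/b1.png

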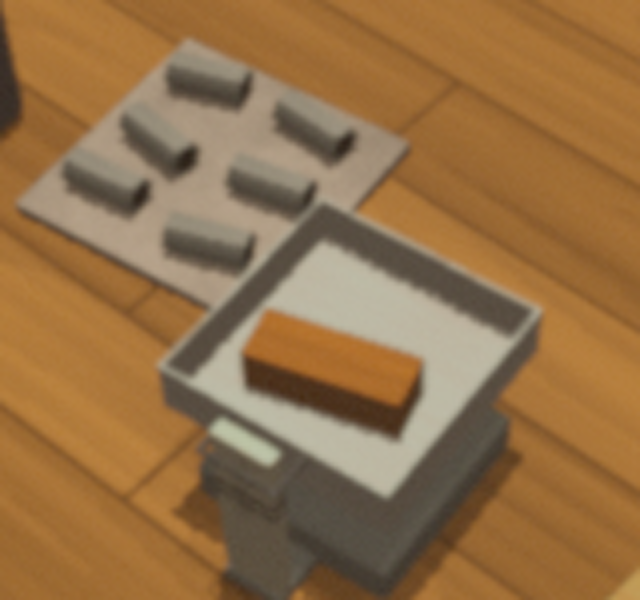

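View pics/b2.png

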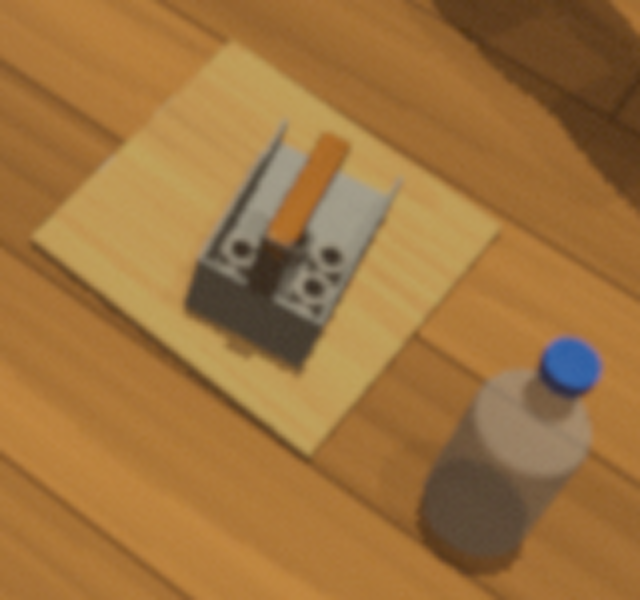

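View pics/b3.png

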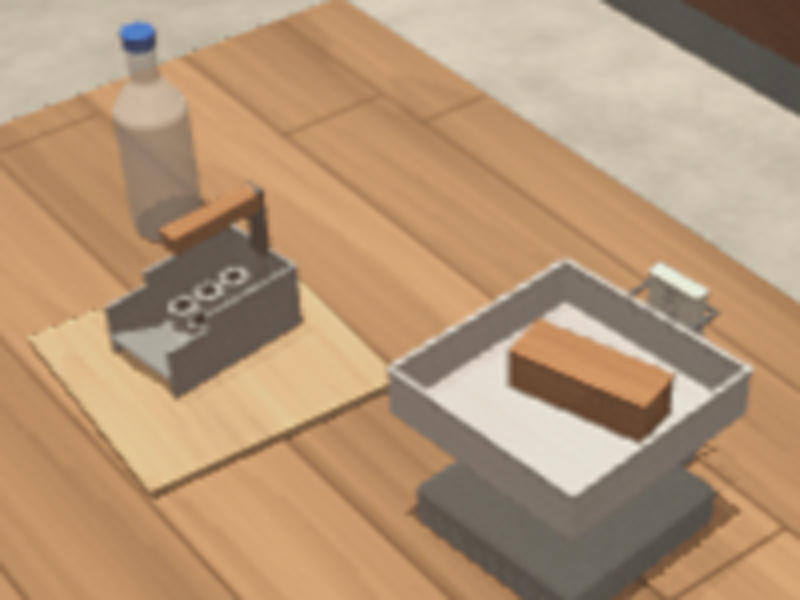

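View pics/b4.png

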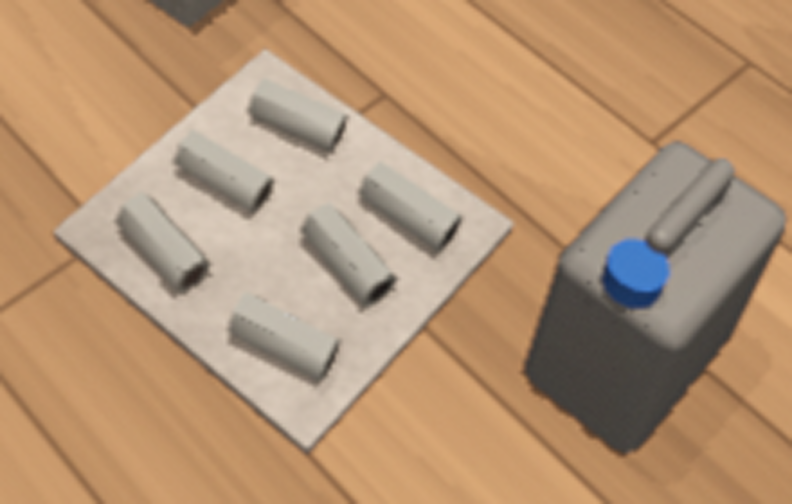

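Run:
```python
from h import *
np.set_printoptions(precision=1,suppress=True)
S=cam("scene");D=cam("side")
b1=lambda x,y:(220+x/4-.375,105+y/4-.375)
b2=lambda x,y:(360+x/4-.375,200+y/4-.375)
b3=lambda x,y:(200+x/4-.375,90+y/4-.375)
b4=lambda x,y:(290+x/3.6-.36,240+y/3.6-.36)
z=170-8
print("pan rim scene",*[onz(S,b1(*p),z) for p in[(323,203),(541,312),(388,497),(162,368)]])
print("pan rim side",*[onz(D,b3(*p),z) for p in[(392,368),(566,262),(749,368),(575,497)]])
print("cupboard scene",*[onz(S,b2(*p),12) for p in[(235,42),(499,230),(310,456),(33,238)]])
print("cupboard side",*[onz(D,b3(*p),12) for p in[(32,340),(155,492),(390,382)]])
print("lboard side",*[onz(D,b4(*p),12) for p in[(55,233),(266,50),(511,227),(308,450)]])
print("lboard scene",*[onz(S,b1(*p),12) for p in[(187,40),(409,147),(18,205)]])
print("block top side",*[onz(D,b3(*p),160) for p in[(540,320),(510,350),(640,405),(672,378)]])
print("block top scene",*[onz(S,b1(*p),160) for p in[(265,310),(422,358),(405,405),(245,350)]])
print("grip top scene",*[onz(S,b2(*p),140) for p in[(322,132),(349,142),(297,243),(267,235)]])
print("grip top side",*[onz(D,b3(*p),140) for p in[(160,230),(180,243),(262,193),(243,183)]])
print("bottle cap",tri((S,b2(571,362)),(D,b3(138,35))))
print("bottle base",onz(D,b3(168,225),0), onz(S,b2(470,545),0))
print("jerry cap",onz(D,b4(638,265),185)," top corners side",*[onz(D,b4(*p),170) for p in[(680,145),(783,215),(680,345),(562,260)]])
```

```text
pan rim scene [ 548.2 -118.9  162. ] [526.5  64.9 162. ] [712.4  83.8 162. ] [ 731.8 -101.2  162. ]
pan rim side [526.5  58.5 162. ] [709.   76.3 162. ] [ 730.3 -106.6  162. ] [ 543.9 -128.6  162. ]
cupboard scene [384.  211.5  12. ] [401.7 445.8  12. ] [635.2 432.7  12. ] [621.4 196.   12. ]
cupboard side [397.5 437.6  12. ] [385.  200.9  12. ] [611.6 191.3  12. ]
lboard side [ 346.9 -209.4   12. ] [ 583.8 -178.1   12. ] [ 610.2 -414.4   12. ] [ 377.3 -444.9   12. ]
lboard scene [ 380.1 -439.2   12. ] [ 352.6 -201.2   12. ] [ 615.1 -406.1   12. ]
block top side [648.4  35.  160. ] [608.4  21.7 160. ] [642.4 -85.  160. ] [680.5 -77.7 160. ]
block top scene [648.2 -83.8 160. ] [609.9  26.8 160. ] [647.9  43.6 160. ] [683.1 -70.2 160. ]
grip top scene [500.6 329.7 140. ] [495.8 347.3 140. ] [582.7 361.4 140. ] [590.  343.9 140. ]
grip top side [494.3 344.7 140. ] [497.9 318.5 140. ] [589.4 336.3 140. ] [584.8 359.3 140. ]
bottle cap (array([589.9, 530.8, 205.8]), [np.float64(1.1316087659048535), np.float64(1.1316087659047016)])
bottle base [587.7 527.8   0. ] [614.8 542.8   0. ]
jerry cap [ 538.5 -537.6  185. ]  top corners side [ 641.1 -495.1  170. ] [ 646.8 -567.3  170. ] [ 524.8 -581.9  170. ] [ 516. -503.  170.]
```

Run:
```python
from h import *
np.set_printoptions(precision=2,suppress=True)
Z=np.array([0,0,1.])
lo=np.array([-3,-.9,.09,-1.31,.11,-2.54]);hi=np.array([3,2.11,2.58,4.45,2.69,2.54])
for az in (60,80,90,100,120,140,-60,-80,-90,-100,-120,-140):
  h=np.array([np.cos(np.deg2rad(az)),np.sin(np.deg2rad(az)),0])
  for sg in(1,-1):
    J=[]
    for t in (0,15,30,45,60,75,90,100):
      t_=np.deg2rad(t);x=np.cos(t_)*h-np.sin(t_)*Z;z=np.cos(t_)*Z+np.sin(t_)*h;y=np.cross(z,x)
      g=np.array([630,-17,200])-20*h-92*x+94*z; tcp=g+54*z
      R=np.array([sg*y,np.cross(-z,sg*y),-z]).T
      J.append(robot.solve_ik(tcp,Rot.from_matrix(R).as_quat()))
    n=[j is None for j in J]
    if any(n): print(az,sg,"None at",n); continue
    J=np.array(J); print(az,sg,"maxstep",np.abs(np.diff(J,axis=0)).max(0),"margin",np.min([J-lo,hi-J],axis=(0,1)))
```

```text
60 1 None at [True, True, False, False, False, False, False, False]
60 -1 maxstep [0.15 0.15 0.11 0.24 0.21 0.23] margin [2.66 0.99 0.9  0.14 0.32 1.74]
80 1 None at [True, True, True, True, False, False, False, False]
80 -1 maxstep [0.16 0.15 0.05 0.28 0.17 0.26] margin [2.55 1.11 0.99 0.06 0.55 1.74]
90 1 None at [True, True, True, True, False, False, False, False]
90 -1 maxstep [0.16 0.15 0.03 0.28 0.17 0.26] margin [2.51 1.16 1.01 0.   0.67 1.68]
100 1 None at [True, True, True, True, False, False, False, True]
100 -1 None at [False, False, False, False, False, False, False, True]
120 1 None at [False, True, True, True, True, True, True, True]
120 -1 None at [False, False, False, False, False, True, True, True]
140 1 None at [False, False, True, True, True, True, False, False]
140 -1 None at [False, False, False, False, True, True, False, False]
-60 1 maxstep [0.15 0.15 0.12 0.23 0.22 0.22] margin [2.6  0.97 0.89 1.31 0.26 1.7 ]
-60 -1 None at [True, False, False, False, False, False, False, False]
-80 1 maxstep [0.16 0.15 0.06 0.27 0.18 0.25] margin [2.49 1.09 0.97 1.31 0.5  1.75]
-80 -1 None at [True, True, True, False, False, False, False, False]
-90 1 maxstep [0.16 0.15 0.04 0.28 0.17 0.26] margin [2.44 1.14 1.01 1.31 0.61 1.69]
-90 -1 None at [True, True, True, True, False, False, False, False]
-100 1 maxstep [0.16 0.15 0.05 0.28 0.18 0.26] margin [2.39 1.2  0.95 1.31 0.72 1.62]
-100 -1 None at [True, True, True, True, False, False, False, False]
-120 1 maxstep [0.15 0.17 0.12 0.33 0.22 0.35] margin [2.34 1.23 0.7  1.31 0.9  1.43]
-120 -1 None at [False, True, True, True, True, False, False, False]
-140 1 maxstep [0.14 0.2  0.18 0.46 0.31 0.49] margin [2.35 1.15 0.43 1.31 0.67 1.2 ]
-140 -1 None at [False, False, True, True, True, False, False, False]
```

Run:
```python
from h import *
np.set_printoptions(precision=2,suppress=True)
for yw in(-79,101): print(robot.solve_ik([538,340,300],down(np.deg2rad(yw))))
# want wrist cam roughly above the pan: cam offset in tool (-94,-73)
yaw=np.deg2rad(17)
robot.movep([690,-60,400],down(yaw))
im,c=snap("wrist","c1"); np.save("c1.npy",np.array([robot.get_obs()["eef_pos"]]))
o=robot.get_obs();print(o["time_s"],o["eef_pos"],o["contact_force"])
print(proj(c,[[629,-19,120],[646,-24,160],[748,-5,178]]))
```

```text
[ 0.54  0.44  1.61 -0.    1.09  1.92]
[ 0.54  0.44  1.61 -0.    1.09 -1.22]
3.0083 [689.98 -59.02 399.9 ] [-0.24  0.95  0.75]
[[272.58 130.21]
 [282.03 141.64]
 [383.49 155.1 ]]
```

View pics/c1.png

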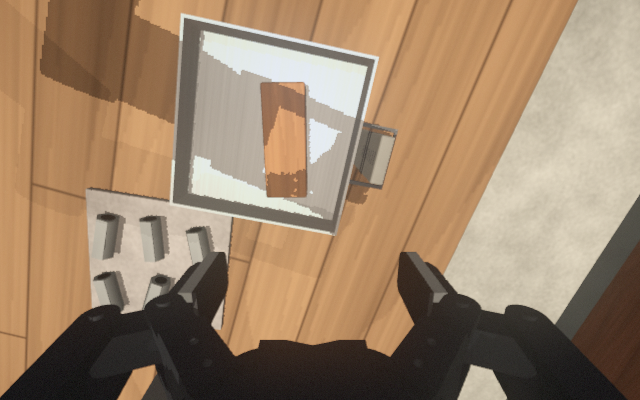

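The wrist view shows the pan rim corners at (181,14), (378,58), (335,235) and (171,203). The block top spans (262,83) to (307,196).

Run:
```python
from h import *
np.set_printoptions(precision=1,suppress=True)
im=cv2.imread("pics/c1.png"); o=robot.get_obs(); c=cam("wrist",o)
pc=np.array([onz(c,p,162) for p in[(181,14),(378,58),(335,235),(171,203)]]);print(pc,pc.mean(0))
bc=np.array([onz(c,p,160) for p in[(262,83),(304,82),(307,196),(268,197)]]);print(bc,bc.mean(0))
print(onz(c,(383,157),178), np.linalg.norm(np.diff(pc,axis=0),axis=1),np.linalg.norm(np.diff(bc,axis=0),axis=1))
crop(im,160,0,260,250,2.4,"c1z")
```

```text
[[ 525.7   61.   162. ]
 [ 713.7   79.8  162. ]
 [ 732.  -107.5  162. ]
 [ 546.1 -124.4  162. ]] [629.4 -22.8 162. ]
[[611.8  25.4 160. ]
 [651.5  38.5 160. ]
 [688.1 -73.  160. ]
 [647.1 -86.8 160. ]] [649.6 -24.  160. ]
[748.2  -6.9 178. ] [188.9 188.2 186.7] [ 41.7 117.3  43.3]
```

View pics/c1z.png

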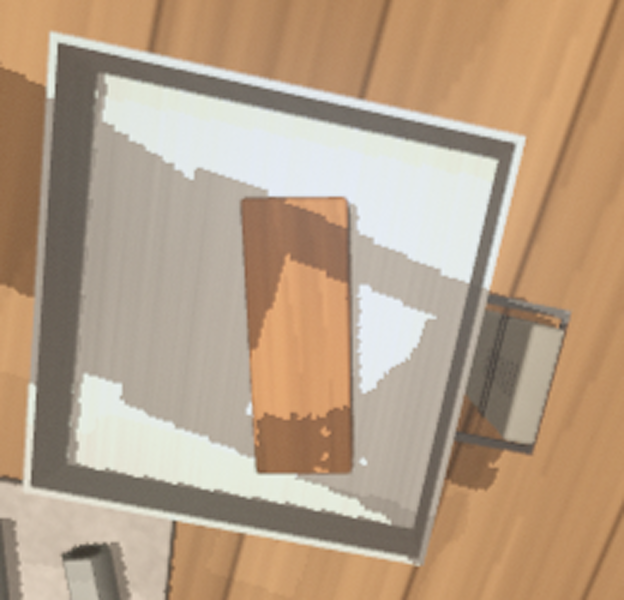

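Run:
```python
from h import *
np.set_printoptions(precision=2,suppress=True)
q=down(np.deg2rad(18)); x,y=648,-24
robot.grip(70)
robot.movep([x,y,290],q)
robot.move_l([x,y,148+54],speed=120)
robot.grip(35,50); print(robot.get_obs()["finger_gap"],robot.tcp_to_tips)
robot.move_l([x,y,320],speed=150); robot.dwell(.3); print(robot.get_obs()["contact_force"],robot.get_obs()["finger_gap"])
snap("wrist","d1")
q2=down(np.deg2rad(90)); 
robot.movep([430,30,200],q2)
robot.move_l([430,30,20+8+54+1.5],speed=100)
print(robot.get_obs()["contact_force"])
robot.grip(70); robot.move_l([430,30,250],speed=200)
snap("wrist","d2");snap("side","d3"); print(robot.get_obs()["time_s"])
```

```text
44.00109575178209 72.6
[-0.17 -0.65 -1.16] 43.98819121183388
[-0.87 -0.38  0.76]
10.2333
```

View pics/d3.png

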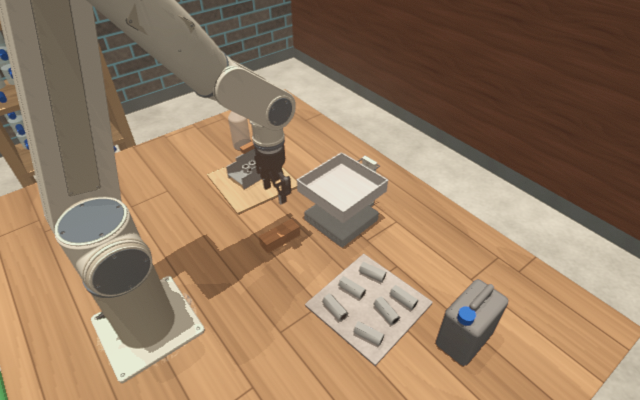

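View pics/d2.png

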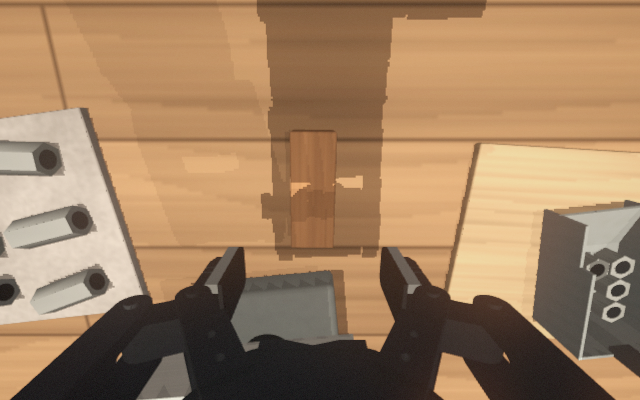

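Run:
```python
from h import *
np.set_printoptions(precision=1,suppress=True)
robot.grip(60)
robot.movep([568,250,330],down(np.deg2rad(-79)))
im,c=snap("wrist","e1"); o=robot.get_obs(); print(o["time_s"],o["eef_pos"],o["ee_rot"])
crop(im,150,0,340,330,1.75,"e1z")
```

```text
13.325 [567.9 249.8 329.9] [ 0.8 -0.6 -0.   0. ]
```

View pics/e1z.png

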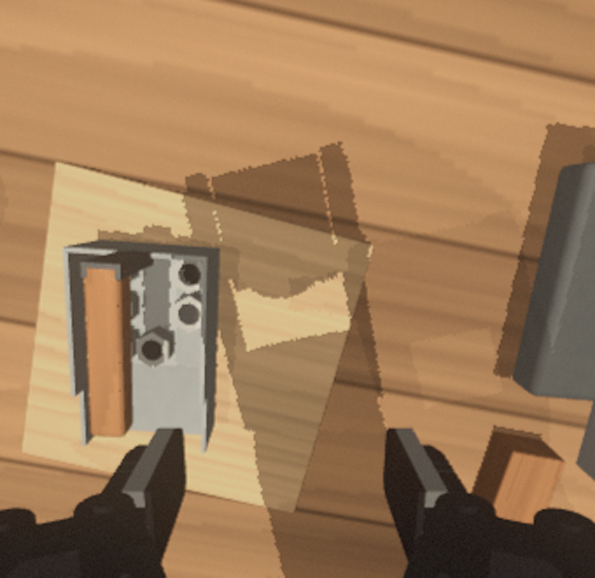

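The cup is seen from above at zoom (66–218, 245–450). The bar top runs from (84–130,264) to (92–132,437), with at least four nuts visible.

Run:
```python
from h import *
np.set_printoptions(precision=1,suppress=True)
o=robot.get_obs(); c=cam("wrist",o)
z=lambda x,y:(150+x/1.75-.2,y/1.75-.2)
P_=np.array([onz(c,z(*p),140) for p in[(84,266),(131,266),(132,437),(92,436)]])
print(P_)
b=(P_[0]+P_[1])/2;f=(P_[2]+P_[3])/2; print(b,f,np.linalg.norm(f-b),np.degrees(np.arctan2(*(f-b)[[1,0]])))
print("cup walls top z78: back corners",onz(c,z(66,248),78),onz(c,z(218,248),78))
print("front bits z64",onz(c,z(87,443),64),onz(c,z(206,450),64))
print("board",*[onz(c,z(*p),12) for p in[(57,162),(370,243),(293,511),(23,452)]])
```

```text
[[589.9 357.4 140. ]
 [594.4 333.9 140. ]
 [499.4 323.3 140. ]
 [495.8 345.4 140. ]]
[592.2 345.6 140. ] [497.6 334.4 140. ] 95.22968094691166 -173.22131869382926
cup walls top z78: back corners [587.1 391.6  78. ] [605.1 298.7  78. ]
front bits z64 [447.4 372.5  64. ] [458.3 286.6  64. ]
board [635.9 428.4  12. ] [623.3 194.7  12. ] [386.  206.3  12. ] [399.  441.8  12. ]
```

```bash
cat >> h.py <<'E'
Zv=np.array([0,0,1.])
def cup_pose(lip,az,tilt):
    h=np.array([np.cos(az),np.sin(az),0]);t=np.deg2rad(tilt)
    x=np.cos(t)*h-np.sin(t)*Zv;z=np.cos(t)*Zv+np.sin(t)*h;y=np.cross(z,x)
    tcp=np.asarray(lip,float)-92*x+94*z+54*z
    return tcp,Rot.from_matrix(np.array([y,np.cross(-z,y),-z]).T).as_quat()
E
python3 - <<'E'
from h import *
np.set_printoptions(precision=2,suppress=True)
q=down(np.deg2rad(-81.5))
robot.movep([541,340,300],q)
robot.move_l([541,340,184],speed=120)
o=robot.get_obs();print(o["contact_force"])
robot.grip(10,100); o=robot.get_obs();print(o["finger_gap"],o["contact_force"],o["eef_pos"])
robot.move_l([541,340,204],speed=80); robot.dwell(.3);o=robot.get_obs();print(o["contact_force"],o["moment"],o["finger_gap"],o["time_s"])
snap("side","f1");snap("scene","f2")
E
```

```text
[-0.63  0.55 -0.24]
18.51984890401009 [-0.64  0.64  3.74] [541.22 340.37 184.56]
[ 0.14  0.09 -3.21] [-0.02  0.04  0.03] 18.46013155432796 16.0667
```

View pics/f1.png

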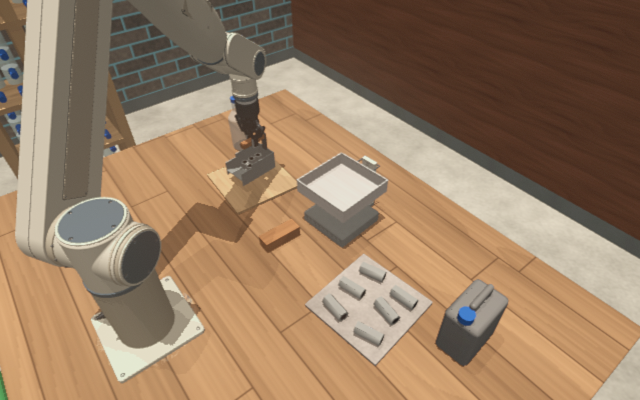

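The cup is lifted off its board and level at about (250,162). Next comes the pour.

Run:
```python
from h import *
np.set_printoptions(precision=2,suppress=True)
az=np.deg2rad(-84); h=np.array([np.cos(az),np.sin(az)])
L=np.array([629.5,-22])-30*h
seq=[(0,260,200),(18,230,120),(28,200,60),(36,185,40),(44,175,35),(52,172,35),(60,172,40),(70,172,50),(80,172,60),(90,172,60)]
robot.move_l([541,340,420],speed=200)
p,q=cup_pose([*L,260],az,0); print(p,robot.solve_ik(p,q))
robot.movep(p,q); print(robot.get_obs()["time_s"])
for t,z,v in seq[1:]:
    p,q=cup_pose([*L,z],az,t); robot.move_l(p,frame=q,speed=v)
    if t in(28,44,60): snap("side",f"g{t}")
robot.dwell(.5)
o=robot.get_obs();print(o["contact_force"],o["time_s"])
snap("side","g90");snap("scene","g90s")
a=[cv2.imread(f"pics/g{t}.png")[100:260,220:440] for t in(28,44,60,90)]
cv2.imwrite("pics/g.png",cv2.resize(np.vstack([np.hstack(a[:2]),np.hstack(a[2:])]),None,fx=1.8,fy=1.8))
```

```text
[616.75  99.33 408.  ] [ 0.14  0.33  1.53 -0.    1.29  0.04]
19.0833
[ 0.15  0.2  -1.75] 26.6333
```

View pics/g.png

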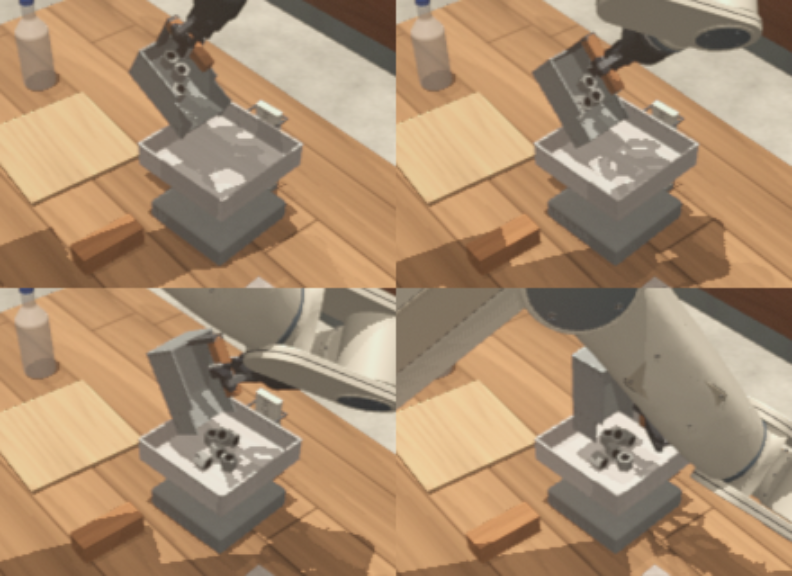

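View pics/g90s.png

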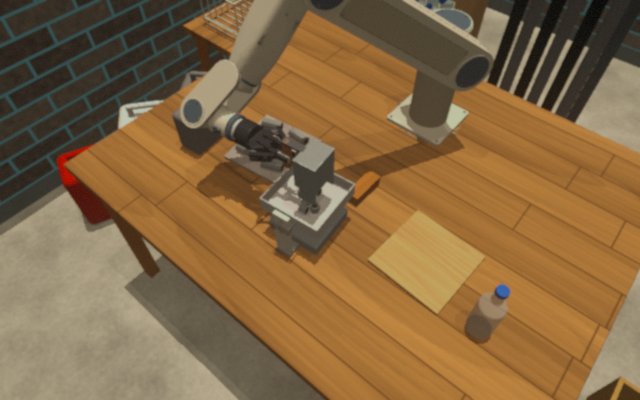

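All the nuts poured into the pan, and the load fell to about 1.75 N, which is the empty cup. Now I'll return the cup.

Run:
```python
from h import *
np.set_printoptions(precision=2,suppress=True)
az=np.deg2rad(-84); h=np.array([np.cos(az),np.sin(az)])
L=np.array([629.5,-22])-30*h
for t,z,v in[(90,200,80),(60,215,120),(30,240,150),(0,260,150)]:
    p,q=cup_pose([*L,z],az,t); robot.move_l(p,frame=q,speed=v)
robot.movep([541,340,400],down(np.deg2rad(-81.5)))
im,c=snap("side","h0")
robot.move_l([541,340,195],speed=200)
robot.move_l([541,340,184.5],speed=40)
o=robot.get_obs();print(o["contact_force"],o["time_s"])
robot.grip(50); robot.move_l([541,340,300],speed=200)
# look at pan from wrist
robot.movep([690,-60,400],down(np.deg2rad(17))); robot.dwell(.2)
snap("wrist","h1"); snap("side","h2"); print(robot.get_obs()["time_s"],robot.get_obs()["eef_pos"])
w=cv2.imread("pics/h1.png"); crop(w,160,0,260,250,2.4,"h1z")
d=cv2.imread("pics/h2.png"); crop(d,200,90,200,150,4,"h2z")
```

```text
[-0.16 -0.17 -1.83] 33.075
36.5417 [690.01 -59.63 400.  ]
```

View pics/h1.png

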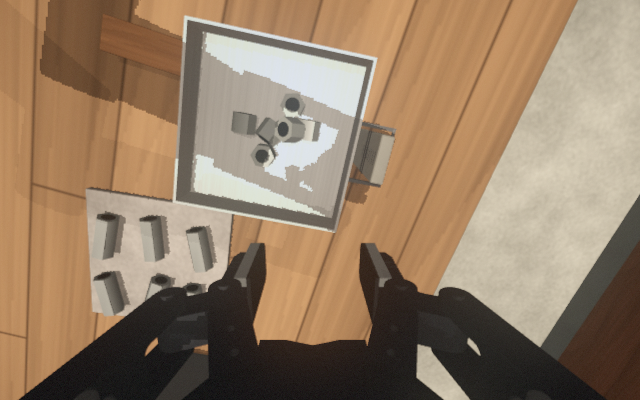

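View pics/h1z.png

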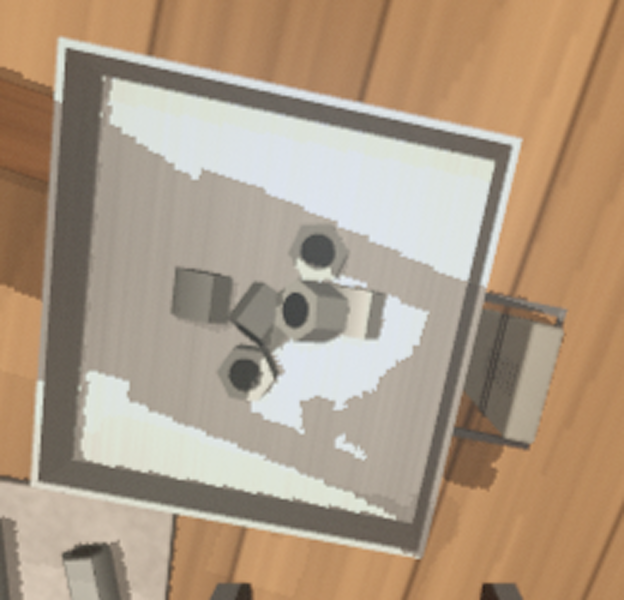

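View pics/h2z.png

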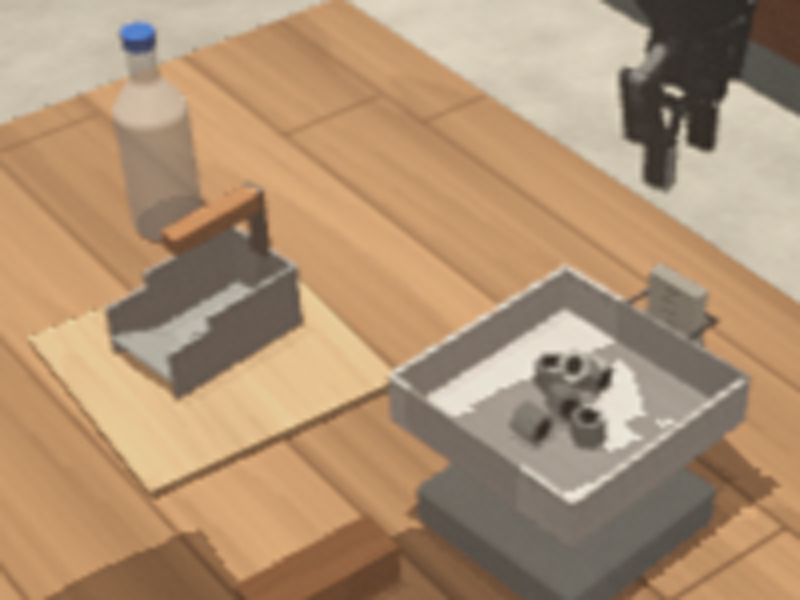

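Six nuts are counted in the pan (zoom, around (200–362, 250–373)), and the cup stands upright and empty on its board. Next I'll look at the couplings.

Run:
```python
from h import *
np.set_printoptions(precision=2,suppress=True)
robot.movep([575,-330,380],down(0)); 
im,c=snap("wrist","i1"); o=robot.get_obs(); np.savez("i1.npz",p=o["eef_pos"],q=o["ee_rot"])
print(o["time_s"],proj(c,[[481,-311,12]])); crop(im,190,30,260,260,2.3,"i1z")
```

```text
37.725 [[249.03 153.34]]
```

View pics/i1.png

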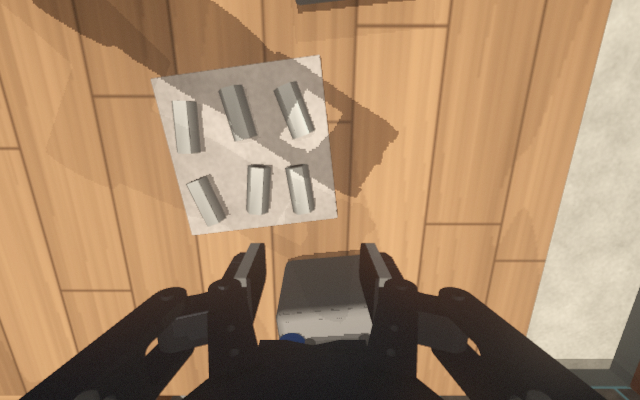

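View pics/i1z.png

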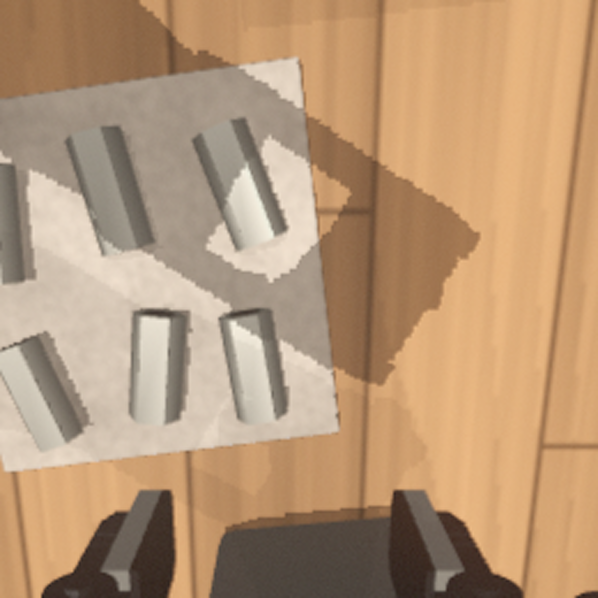

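Run:
```python
from h import *
crop(cv2.imread("pics/i1.png"),145,50,200,190,3.15,"i1y")
```

```text
(no output)
```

View pics/i1y.png

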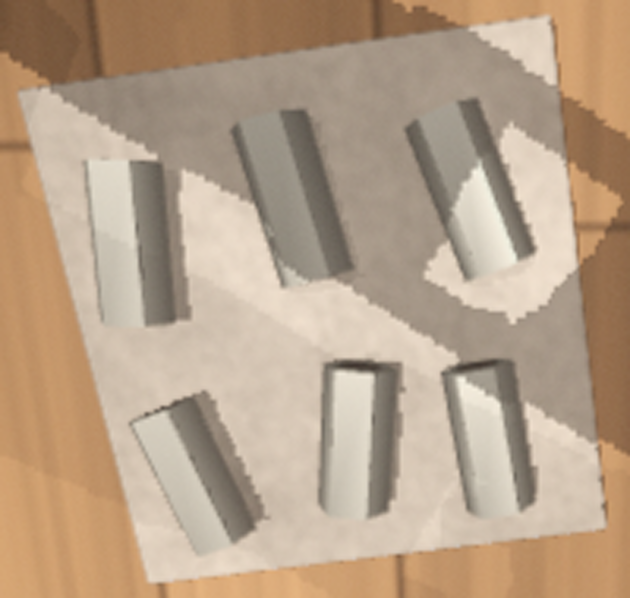

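Run:
```python
from h import *
np.set_printoptions(precision=1,suppress=True)
d=np.load("i1.npz"); c=cam("wrist",dict(eef_pos=d["p"],ee_rot=d["q"]))
Q=dict(A=[(86,160),(160,162),(177,322),(101,325)],B=[(236,122),(306,110),(353,270),(285,284)],C=[(407,124),(478,99),(535,255),(468,280)],
D=[(131,422),(206,393),(258,525),(200,555)],E=[(323,362),(398,362),(388,512),(320,515)],F=[(444,368),(513,360),(536,505),(470,517)])
for k,v in Q.items():
    p=np.array([onz(c,(145+x/3.15-.34,50+y/3.15-.34),30) for x,y in v])
    t=(p[0]+p[1])/2;b=(p[2]+p[3])/2;ax=b-t
    print(k,p.mean(0),"len",np.linalg.norm(ax),"w",np.linalg.norm(p[1]-p[0]),np.linalg.norm(p[2]-p[3]),"ang",np.degrees(np.arctan2(ax[1],ax[0])))
```

```text
A [ 399.3 -272.1   30. ] len 70.11242506076773 w 32.050072994344305 34.877673579192454 ang -91.26655866136426
B [ 473.9 -252.6   30. ] len 69.46349956437716 w 30.775616564525365 31.61000713358356 ang -76.50400587170671
C [ 551.7 -249.5   30. ] len 69.72715305370123 w 32.25568022750758 32.084653325391315 ang -69.17042713186353
D [ 418.7 -379.4   30. ] len 69.7547267425235 w 39.24235771096575 33.70110562957339 ang -71.41862367784618
E [ 495.2 -361.7   30. ] len 74.21584463224444 w 34.65552840173546 33.11727334750165 ang -95.38905871376373
F [ 558.6 -361.5   30. ] len 72.48804835728045 w 32.181681939503164 32.63699403640059 ang -81.40611822667579
```

```bash
cat >> h.py <<'E'
PC=np.array([629.5,-22]);PA=np.deg2rad(6)
def slot(x,y):
    return PC+x*np.array([np.cos(PA),np.sin(PA)])+y*np.array([-np.sin(PA),np.cos(PA)])
def fz():
    a=[]
    for _ in range(6): robot.dwell(.05); a.append(robot.get_obs()["contact_force"][2])
    return float(np.mean(a))
def pick(xy,ang,tag):
    yw=(ang+90+90)%180-90
    q=down(np.deg2rad(yw)); robot.grip(58)
    robot.movep([*xy,190],q)
    robot.move_l([*xy,85],speed=150)
    robot.grip(25,60); g=robot.get_obs()["finger_gap"]
    f0=robot.get_obs()["contact_force"][2]
    robot.move_l([*xy,300],speed=200); f=fz()
    print(tag,"gap",g,robot.get_obs()["finger_gap"],"fz",f0,f)
def place(sx,sy,floor,clear,yaw=6,tag=""):
    p=slot(sx,sy);q=down(np.deg2rad(yaw))
    robot.movep([*p,320],q); 
    robot.move_l([*p,floor+73+clear],speed=150)
    robot.grip(45); robot.move_l([*p,300],speed=200)
def look(tag):
    robot.movep([575,-330,380],down(0)); f=fz()
    im,c=snap("wrist",tag); o=robot.get_obs(); np.savez(tag+".npz",p=o["eef_pos"],q=o["ee_rot"])
    crop(im,145,50,200,190,3.15,tag+"y"); print("t",o["time_s"],"empty fz",f)
E
python3 - <<'E'
from h import *
pick((473.9,-252.6),-76.5,"B")
snap("side","j1")
place(-45,54,112,8)
snap("wrist","j2");snap("side","j3"); look("j4")
E
```

```text
B gap 31.894173907121523 31.680634946035546 fz 7.8430247052127795 -1.016705538481425
t 46.6083 empty fz 0.11279696887154299
```

View pics/j1.png

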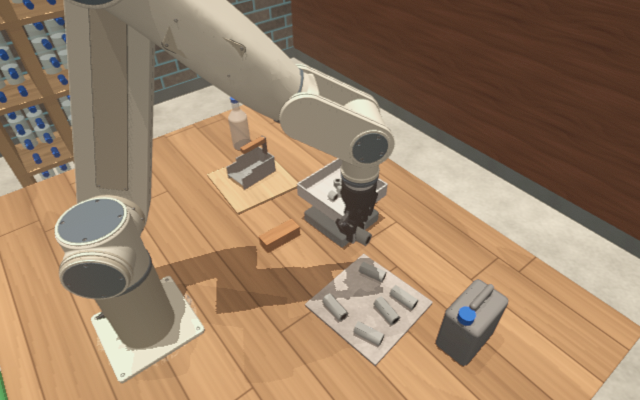

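View pics/j3.png

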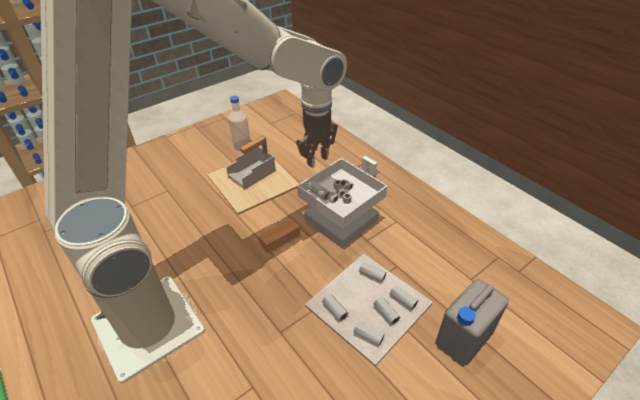

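View pics/j4.png

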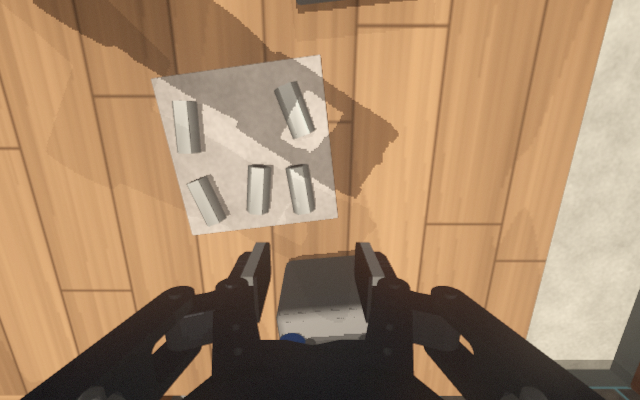

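B is in the pan and the other five couplings are unmoved: C at (295,110), A (187,127), D (208,200), E (259,190), F (300,189). I'll automate the unchanged check by comparing looks taken from the same pose.

```bash
cat >> h.py <<'E'
def same(tag,px,ref="i1"):
    a=cv2.imread(f"pics/{ref}.png").astype(int);b=cv2.imread(f"pics/{tag}.png").astype(int);x,y=px
    d=np.abs(a-b)[y-32:y+32,x-22:x+22].mean(); print(tag,px,"diff",round(d,2)); return d<6
E
python3 - <<'E'
from h import *
ok=same("j4",(295,110)) and same("j4",(300,189)); same("j4",(237,112))
if ok:
    pick((551.7,-249.5),-69.2,"C"); place(48,54,106,16)
    look("k1")
    if same("k1",(300,189)):
        pick((558.6,-361.5),-81.4,"F"); place(47,-52,100,16)
        snap("wrist","k2")
        look("k3"); same("k3",(187,127)); same("k3",(259,190))
        snap("side","k4")
E
```

```text
j4 (295, 110) diff 3.87
j4 (300, 189) diff 3.49
j4 (237, 112) diff 17.83
C gap 31.54596826350997 31.454968014946697 fz 6.848198273895235 -0.7410336780054454
t 55.3917 empty fz 0.49903429084132656
k1 (300, 189) diff 3.34
F gap 31.71175330933085 31.800688161455447 fz 6.102219561729887 -1.1785201198701203
t 63.9583 empty fz -0.3241475227914669
k3 (187, 127) diff 2.27
k3 (259, 190) diff 2.45
```

View pics/k3.png

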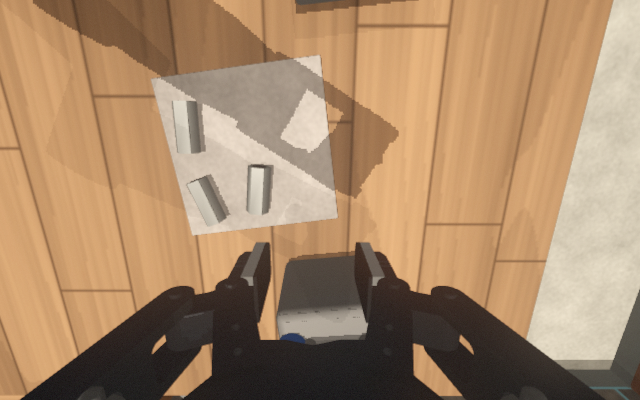

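View pics/k4.png

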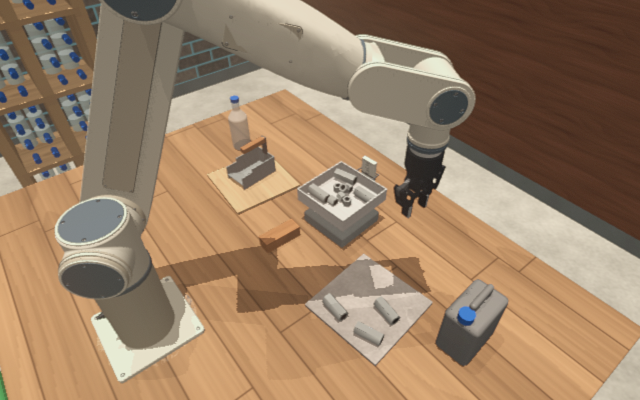

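View pics/k2.png

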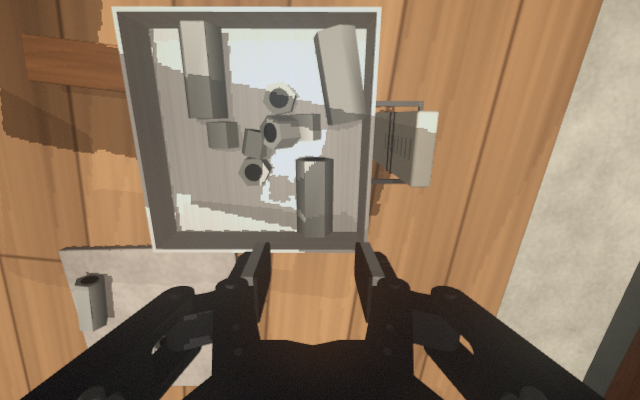

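Three couplings lie flat in the pan, clear of the six nuts. A goes in next.

Run:
```python
from h import *
pick((399.3,-272.1),-91.3,"A"); place(-45,-52,94,14)
robot.dwell(.8)
robot.movep([690,-60,400],down(np.deg2rad(17))); robot.dwell(.3); snap("wrist","l1"); o=robot.get_obs();print(o["eef_pos"],o["time_s"])
im=cv2.imread("pics/l1.png"); crop(im,160,0,260,250,2.4,"l1z")
# view of post face: tilt the tool; camera placed above pan looking at +x and down 
# camera axes: choose cam z direction 
T=np.array(P("wrist")["tool_from_camera"])
yw=PA
ux=np.array([np.cos(yw),np.sin(yw),0]);uy=np.array([-np.sin(yw),np.cos(yw),0])
for el in (40,50,60):
  for dist in(200,250):
    for roll in(1,-1):
      e=np.deg2rad(el); zc=np.cos(e)*ux-np.sin(e)*Zv; tgt=np.array([*slot(113,0),122])
      for r in (0,180,90,-90):
        xc=np.cos(np.deg2rad(r))*(-uy)+np.sin(np.deg2rad(r))*np.cross(zc,-uy); yc=np.cross(zc,xc)
        M=np.eye(4);M[:3,:3]=np.array([xc,yc,zc]).T;M[:3,3]=tgt-dist*zc
        W=M@np.linalg.inv(T); s=robot.solve_ik(W[:3,3],Rot.from_matrix(W[:3,:3]).as_quat())
        if roll==1: print(el,dist,r,W[:3,3].round(),None if s is None else np.round(s,2))
```

```text
A gap 31.799175401747586 31.59918796964875 fz 9.540041789919915 -0.36181590211786263
[689.35909656 -60.21146809 399.25804393] 73.0
40 200 0 [625. -23. 156.] [-0.13  0.72  2.17  2.86  0.92 -1.5 ]
40 200 180 [688. -16. 232.] [-0.07  0.48  1.84  0.38  0.26 -2.09]
40 200 90 [651.  30. 194.] [ 0.14  0.56  2.04  3.94  0.45 -0.73]
40 200 -90 [662. -69. 194.] [-0.32  0.59  1.95  1.76  0.61 -2.13]
40 250 0 [587. -27. 188.] [-0.16  0.63  2.25  2.84  0.92 -1.49]
40 250 180 [650. -20. 264.] [-0.09  0.39  1.9   0.37  0.29 -2.08]
40 250 90 [613.  26. 226.] [ 0.14  0.46  2.11  3.99  0.43 -0.77]
40 250 -90 [624. -73. 226.] [-0.35  0.5   2.02  1.7   0.62 -2.09]
50 200 0 [632. -22. 176.] [-0.12  0.6   2.12  2.8   0.59 -1.41]
50 200 180 [708. -14. 240.] [-0.06  0.51  1.7   0.13  0.53 -1.83]
50 200 90 [665.  32. 208.] None
50 200 -90 [675. -67. 208.] [-0.29  0.56  1.86  1.29  0.55 -1.59]
50 250 0 [600. -25. 214.] [-0.14  0.49  2.19  2.75  0.55 -1.37]
50 250 180 [676. -17. 278.] [-0.07  0.42  1.75  0.12  0.57 -1.83]
50 250 90 [633.  28. 246.] None
50 250 -90 [643. -70. 246.] [-0.31  0.46  1.91  1.22  0.57 -1.53]
60 200 0 [643. -21. 194.] [-0.1   0.52  2.04  2.55  0.27 -1.14]
60 200 180 [729. -12. 244.] [-0.04  0.57  1.55  0.05  0.79 -1.75]
60 200 90 [681.  33. 219.] [ 0.13  0.52  1.83 -0.84  0.41 -2.32]
60 200 -90 [691. -65. 219.] [-0.26  0.56  1.75  0.85  0.62 -1.09]
60 250 0 [619. -23. 238.] [-0.12  0.41  2.08  2.34  0.22 -0.94]
60 250 180 [704. -14. 287.] [-0.05  0.49  1.58  0.05  0.84 -1.75]
60 250 90 [656.  31. 262.] [ 0.13  0.42  1.86 -0.75  0.46 -2.42]
60 250 -90 [666. -68. 262.] [-0.27  0.47  1.78  0.79  0.67 -1.04]
```

View pics/l1z.png

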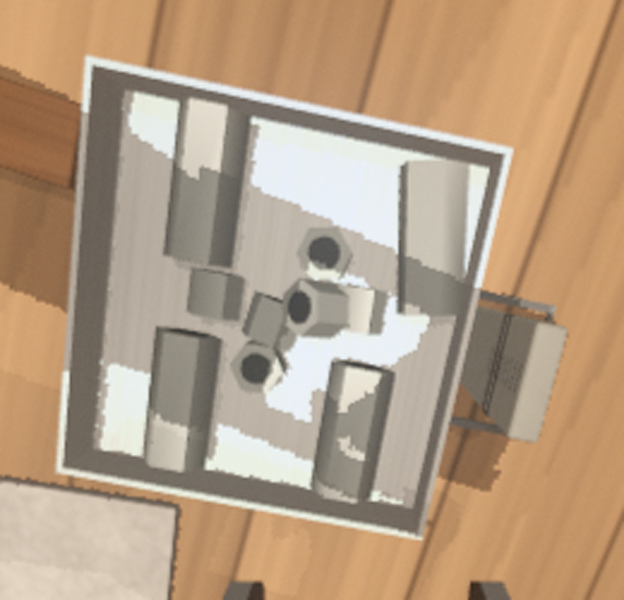

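Run:
```python
from h import *
from scipy.optimize import brentq
np.set_printoptions(precision=2,suppress=True)
f=lambda pts:[(160+x/2.4-.3,y/2.4-.3) for x,y in pts]
I={"c1":([(50,33),(524,137),(418,563),(28,488)],[689.98,-59.02,399.9]),"h1":([(60,38),(521,139),(418,557),(35,486)],[690.01,-59.63,400.]),"l1":([(90,57),(512,150),(420,538),(60,470)],[689.36,-60.2,399.3])}
for k,(p,e) in I.items():
    c=cam("wrist",dict(eef_pos=np.array(e),ee_rot=down(np.deg2rad(17))))
    def per(z):
        a=np.array([onz(c,q,z) for q in f(p)]); return np.linalg.norm(a-np.roll(a,1,0),axis=1).mean()-190
    z=brentq(per,50,250); a=np.array([onz(c,q,z) for q in f(p)]); print(k,"rim z",z,a.mean(0))
T=np.array(P("wrist")["tool_from_camera"])
ux=np.array([np.cos(PA),np.sin(PA),0]);uy=np.array([-np.sin(PA),np.cos(PA),0])
e=np.deg2rad(50);zc=np.cos(e)*ux-np.sin(e)*Zv;xc=uy;yc=np.cross(zc,xc)
M=np.eye(4);M[:3,:3]=np.array([xc,yc,zc]).T;M[:3,3]=np.array([*slot(113,0),125])-250*zc
W=M@np.linalg.inv(T);p=W[:3,3];q=Rot.from_matrix(W[:3,:3]).as_quat();print(p,W[:3,2])
robot.movep(p,q);robot.dwell(.3)
im,c=snap("wrist","m1");o=robot.get_obs();np.savez("m1.npz",p=o["eef_pos"],q=o["ee_rot"])
t=np.array([[*slot(113,y),z] for z in(125,113,178) for y in(-25,25)]);print(proj(c,t),o["time_s"])
```

```text
c1 rim z 157.64488115849173 [628.43 -22.74 157.64]
h1 rim z 151.2808244810972 [628.94 -23.19 151.28]
l1 rim z 124.8700091542805 [630.07 -22.92 124.87]
[676.   -17.07 281.13] [ 0.39  0.04 -0.92]
[[283.81 202.17]
 [341.78 202.19]
 [284.83 193.55]
 [340.75 193.57]
 [278.23 249.29]
 [347.44 249.33]] 74.6417
```

View pics/m1.png

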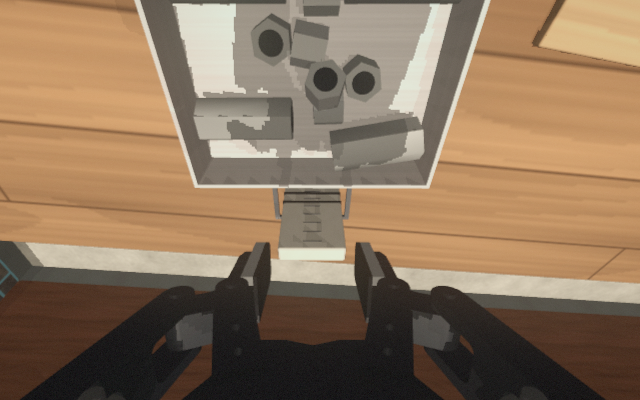

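Run:
```python
from h import *
im=cv2.imread("pics/m1.png"); crop(cv2.flip(im,-1),280,130,90,90,6.5,"m1z")
```

```text
(no output)
```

View pics/m1z.png

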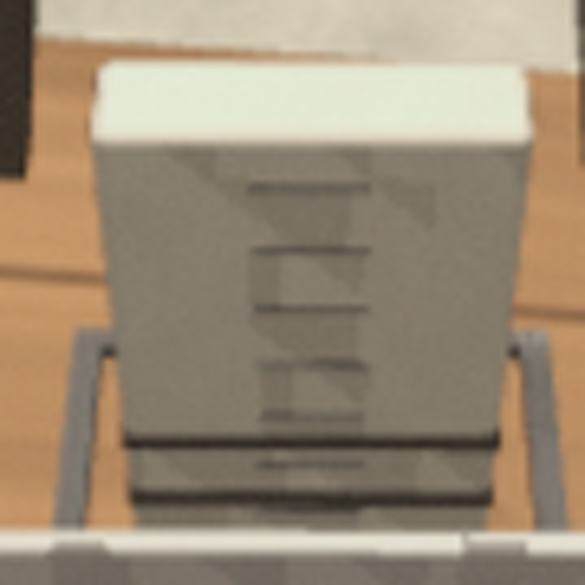

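Run:
```python
from h import *
np.set_printoptions(precision=1,suppress=True)
d=np.load("m1.npz"); c=cam("wrist",dict(eef_pos=d["p"],ee_rot=d["q"]))
ux=np.array([np.cos(PA),np.sin(PA),0])
def onx(px,xp):
    o,dd=ray(c,px); s=(xp-(o[:2]-PC)@ux[:2])/(dd@ux); return o+s*dd
u=lambda x,y:(639-(280+x/6.5-.4),399-(130+y/6.5-.4))
for p,xp in[((310,440),113),((310,497),113),((310,142),113),((105,348),128),((515,348),128),((105,348),131),((105,340),130),((90,330),130)]: print(p,xp,onx(u(*p),xp))
snap("scene","m2"); crop(cv2.imread("pics/m2.png"),255,175,100,90,6.5,"m2z")
```

```text
(310, 440) 113 [742.  -11.1 124.1]
(310, 497) 113 [742.  -11.1 111.8]
(310, 142) 113 [742.  -11.  176.1]
(105, 348) 128 [754.   18.5 125.9]
(515, 348) 128 [759.8 -37.6 125.9]
(105, 348) 131 [756.9  19.2 122.6]
(105, 340) 130 [755.9  18.8 125.3]
(90, 330) 130 [755.7  20.7 127.3]
```

View pics/m2z.png

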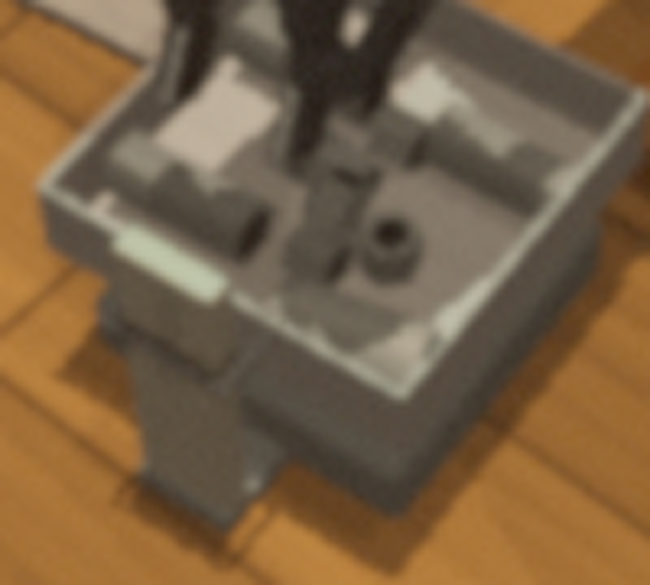

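Both marks are clear, at zoom rows 440 and 497. The pointer bar reads z≈123–126, so the pan is at about 40–42 mm, just at the window's lower edge. The rim size agrees at about 41.5 mm. One more coupling should bring it to about 47.

Run:
```python
from h import *
np.set_printoptions(precision=1,suppress=True)
c=cam("wrist",dict(eef_pos=np.array([689.36,-60.2,399.3]),ee_rot=down(np.deg2rad(17))))
ux=np.array([np.cos(PA),np.sin(PA)]);uy=np.array([-ux[1],ux[0]])
for n,p,z in[("A r",(218,400),102),("F l",(330,430),102),("F l2",(317,490),102),("A r2",(208,470),102),("nut",(256,367),109),("nut low",(258,395),109)]:
    w=onz(c,(160+p[0]/2.4-.3,p[1]/2.4-.3),z)[:2]-PC; print(n,w@ux,w@uy)
robot.move_l(robot.get_obs()["eef_pos"]+np.array([-30,0,60]),speed=150)
look("n1"); print(same("n1",(259,190),"k3"),same("n1",(208,200),"k3"))
```

```text
A r -24.28109121307544 -48.70677955903507
F l 36.9845592761582 -53.353806871957865
F l2 35.87634087472504 -87.93689269339919
A r2 -24.61872543845057 -88.03831122862233
nut -6.077009524631629 -26.574814116232364
nut low -2.945819082857112 -40.69376198363795
t 76.8917 empty fz -0.2913441150639589
n1 (259, 190) diff 1.61
n1 (208, 200) diff 1.87
True True
```

View pics/n1.png

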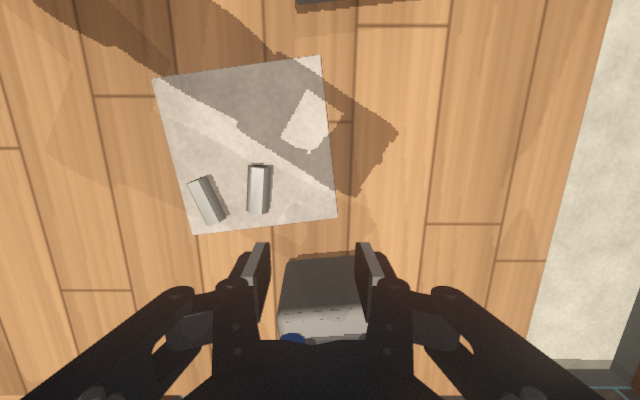

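E and D are unmoved at (259,190) and (208,200). Picking E.

Run:
```python
from h import *
np.set_printoptions(precision=1,suppress=True)
pick((495.2,-361.7),-95.4,"E"); place(6,-54,87,26)
robot.dwell(.8)
robot.movep([690,-60,400],down(np.deg2rad(17))); robot.dwell(.5); snap("wrist","p1"); o=robot.get_obs();print(o["eef_pos"],o["time_s"])
im=cv2.imread("pics/p1.png"); crop(im,160,0,260,250,2.4,"p1z")
d=np.load("m1.npz"); robot.movep(d["p"],d["q"]); robot.dwell(.3)
im,c=snap("wrist","p2");o=robot.get_obs();np.savez("p2.npz",p=o["eef_pos"],q=o["ee_rot"])
crop(cv2.flip(im,-1),280,130,90,90,6.5,"p2z"); print(o["time_s"])
```

```text
E gap 31.623260200909677 31.773888482747314 fz 6.04544747318634 -0.5675177562921981
[689.9 -60.1 399.8] 85.9
87.5417
```

View pics/p1z.png

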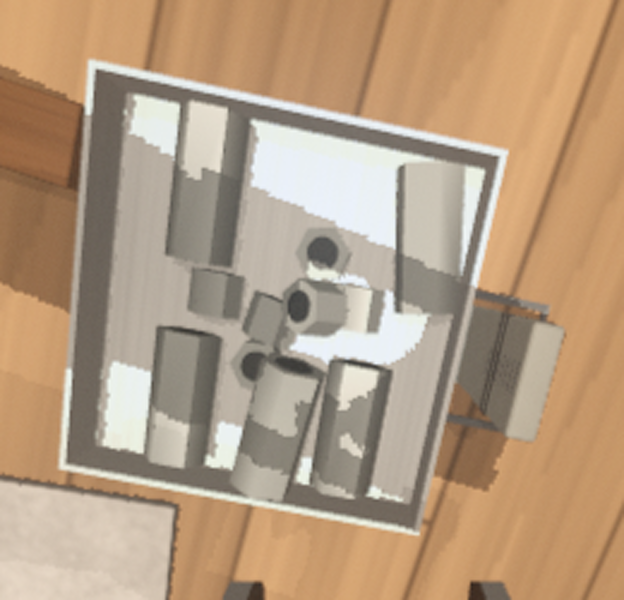

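View pics/p2z.png

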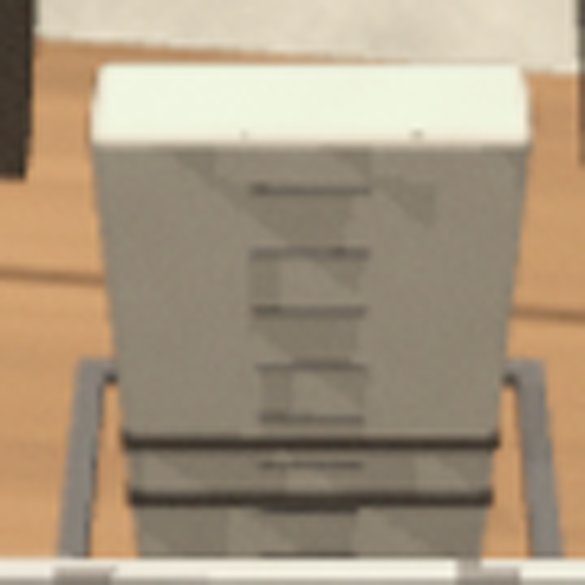

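Run:
```python
from h import *
np.set_printoptions(precision=1,suppress=True)
d=np.load("p2.npz"); c=cam("wrist",dict(eef_pos=d["p"],ee_rot=d["q"]))
ux=np.array([np.cos(PA),np.sin(PA),0])
def onx(px,xp):
    o,dd=ray(c,px); s=(xp-(o[:2]-PC)@ux[:2])/(dd@ux); return o+s*dd
u=lambda x,y:(639-(280+x/6.5-.4),399-(130+y/6.5-.4))
for p,xp in[((105,378),128),((105,378),131),((310,441),113),((310,498),113)]: print(p,xp,onx(u(*p),xp)[2])
im=cv2.imread("pics/p1.png"); crop(im,235,130,110,100,6,"p1q")
# second look, closer, of E end
robot.move_l(robot.get_obs()["eef_pos"]+np.array([-30,0,60]),speed=150)
# camera over E end: target slot(4,-75,110), tool yaw 6: cam off (-94,-73) tool
q=down(PA);Rm=Rot.from_quat(q).as_matrix();T=np.array(P("wrist")["tool_from_camera"])
tgt=np.array([*slot(4,-80),115]); zc=Rm@T[:3,2]; cp=tgt-230*zc; p=cp-Rm@T[:3,3]; print(p)
robot.movep(p,q); robot.dwell(.2); im,c=snap("wrist","r1"); print(proj(c,tgt),robot.get_obs()["time_s"])
```

```text
(105, 378) 128 119.99487700343212
(105, 378) 131 116.63500091058339
(310, 441) 113 124.22769498808304
(310, 498) 113 111.95150012386506
[ 642.9 -108.1  265.5]
[[311.6 202. ]] 89.7583
```

View pics/p1q.png

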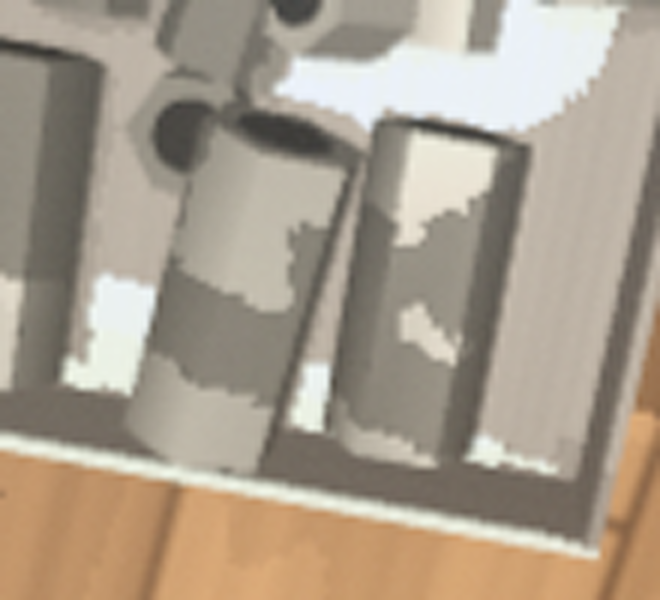

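View pics/r1.png

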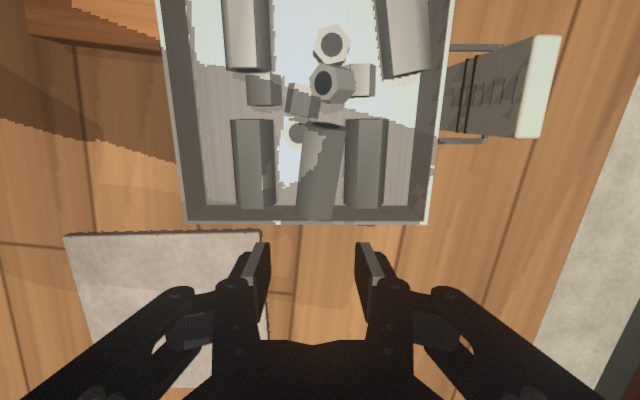

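E lies inside the rim, and all six nuts are visible in the pan. The pointer reads z≈117–120, between the marks at 113 and 125. I'll retreat and run a final check of the scene.

Run:
```python
from h import *
robot.movep([450,0,420],down(0)); robot.dwell(.5)
a,_=snap("scene","s1");b,_=snap("side","s2")
a0=cv2.imread("pics/a_scene.png").astype(int);b0=cv2.imread("pics/a_side.png").astype(int)
for n,x,y,i,j in[("jerry scene",(170,230),(85,155),a,a0),("bottle scene",(465,515),(283,345),a,a0),("jerry side",(435,510),(275,365),b,b0),("bottle side",(226,250),(95,140),b,b0)]:
    print(n,np.abs(i.astype(int)-j)[y[0]:y[1],x[0]:x[1]].mean())
o=robot.get_obs();print(o["time_s"],o["contact_force"],o["eef_pos"])
cv2.imwrite("pics/s.png",np.vstack([a[60:350],b[60:360]]))
```

```text
jerry scene 1.4705555555555556
bottle scene 1.268709677419355
jerry side 3.7105185185185183
bottle side 3.623456790123457
91.4083 [ 0.20879529 -0.50383568 -0.28992996] [ 4.50026322e+02 -2.73147850e-02  4.19909234e+02]
```

View pics/s.png

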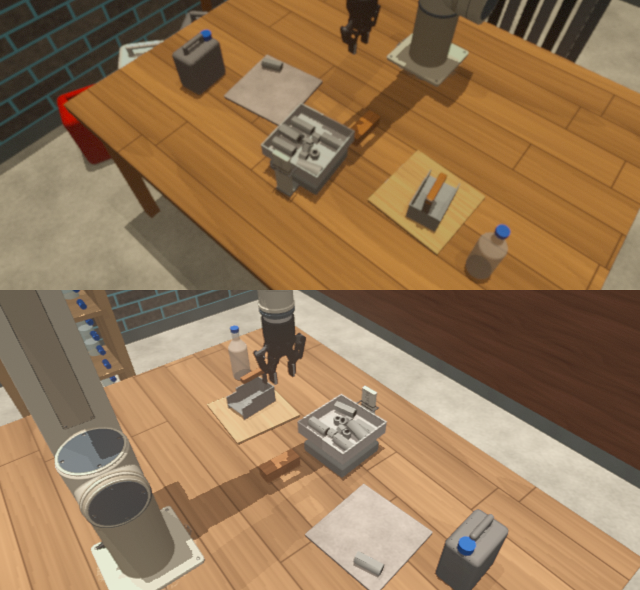

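The cup is on its board, the block is on the bench, D is on its board, and the bottle and jerrycan are unchanged. One last check of the pointer from its own side.

Run:
```python
from h import *
np.set_printoptions(precision=1,suppress=True)
a=cv2.imread("pics/s1.png"); crop(a,255,160,100,100,6,"s1z")
S=cam("scene"); print((proj(S,[[*slot(128,0),z] for z in(178,125,119,113)])-[255,160])*6)
```

```text
[[139.5 342.6]
 [147.7 410.9]
 [148.6 418.3]
 [149.5 425.7]]
```

View pics/s1z.png

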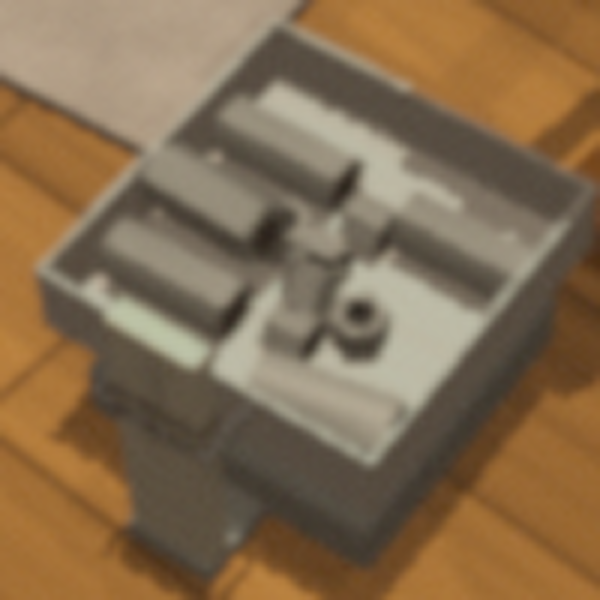

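Run:
```python
from cell import robot
print(robot.hand_in(), robot.get_obs()["time_s"])
```

```text
the job is handed in; nothing more can be done
the job is handed in; nothing more can be done
```

I handed the job in at about 91 s, with the pointer reading between the two black marks. The block went onto the bench first. I then poured the cup into the pan, stood it upright back on its board, and added five of the six couplings one at a time.

**Last checks**
- **Pointer:** the wrist view puts it at z≈117–120 mm, against marks at 113 and 125, so the pan has sunk about 46–48 mm. The scene camera shows the dark bar in about the same place, but at coarse resolution. With four couplings it read only about 40–42 mm, the lower edge of the window, so I added the fifth.
- **Nuts:** I counted six in the pan and none elsewhere, and the cup was empty. The wrist force at lifting had suggested only 4–5 nuts, but that sensor is noisy by about 0.5 N, so I relied on the pictures.
- **Couplings:** all five are inside the rim. The fifth lies with one end against or on a nut, and it looked unchanged in two later pictures. The sixth is on its board.
- **Bystanders:** the bottle and jerrycan look unchanged from the first pictures.

I saw no coupling knocked aside during the run. The two fixed cameras disagreed with each other by about 5 mm, so I used the wrist camera for the positions I grasped at.

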